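Close up the marker chest

ROBOT

A 6-joint arm with a two-finger parallel gripper is mounted at the origin on a cart in front of the work surface, level with it; the furniture and walls round the work are solid. World frame = base frame: x ahead of the robot, y to its left, z up, the work surface at z = 0. Lengths are in m, angles in rad, forces in N, time in s.
With the tool pointing down it reaches from about 0.425 to 0.95 m from the base axis. Payload 3.5 kg.
Tool frame: the origin (TCP) lies on the centre line of the jaws, within the pads' length; the fingertips stand 17 mm ahead of it and the grasp point (between the pads) lies 2 mm behind it; z points along the fingers, y is the line along which they close (so a half turn about z gives the same grasp; the last joint's range is limited). The gripper opens to 85 mm and grips with 20 to 120 N. Pads are 22 mm wide; open, the fingers measure 114 mm over their backs; the gripper's body (76 mm by 85 mm) begins 54 mm behind the grasp point. The pads swing forward as they close: fully open they stand 13 mm farther back than shut.
Start: joints at [1.008, 0.286, 1.577, -0, 1.279, -0.15], TCP at [0.271, 0.618, 0.248] pointing down, gripper open.
Joint ranges: [-2.77, 2.77], [-0.9, 2.22], [0.21, 2.48], [-1.53, 4.67], [0.24, 2.81], [-2.84, 2.84]. Speed limits (rad/s): [2.79, 2.79, 3.14, 3.14, 3.14, 3.14].

INTERFACE

Orientations are given as a unit quaternion [x, y, z, w].
In Python, from plant import ctrl gives the robot as it stands. The module is installed in compiled form; this text tells all that it offers.
- The arm moves only by the tool drive_tool, never from a script. Its argument "moves" is a list of rows, each a list of 3 entries, a list of its own where there are three numbers: the turn, a rotation vector about the tool's x, y, z in rad, then the shift along the tool's x, y, z in m, then the finger opening in m, from 0 to 0.0854. A call has 1 to 5 rows; each row shifts and turns the commanded pose from where the row before left it, along the tool's axes as they then stand; what a row does not reach is not made up. A row lasts 1/8 s, in which the tool goes at most 62.5 mm and 10.7 degrees, less where a joint would pass 70% of its speed; a pose out of reach is approached as far as the arm can. A call with a gripper value outside its range is refused whole. The fingers move at their own pace and stop on an object; "grip_force" is the grip in N (left out, the last holds). Time passes only in rows, so rows that do not move let the fingers close. It gives the time, the measured TCP pose, the force, the opening and the grip force at its end, in the units of the state.
- ctrl.get_state(): the state, without advancing time (a new reading comes with each control period).
- ctrl.read_camera(name): name is "scene" or "top" or "wrist"; returns a dict with "image" (420x560x3 uint8, red, green, blue), "fx", "fy", "cx", "cy" (pixels), "R" (3x3) and "t" (3): a world point X has camera coordinates R X + t. Camera axes: x right, y down, z forward; pixel columns grow to the right and rows downward; lengths in m; the calibration is good to about 2 mm. A picture is of the moment at which its call begins. There is no depth.
- ctrl.sign_off(): hands the job in; it is judged then, once.
The state is a dict: "time": time; "qpos": joint angles; "dq": joint speeds; "joint_efforts": joint torques, N m; "eef_pos": TCP position; "tcp_rot": TCP orientation; "contact_force": force on the tool from outside, world axes, zero at the start; "wrist_torque": the same for the moment, N m; "opening": opening from 0.0 (shut) to 1.0 (fully open); "finger_force": force on a finger pad.
Only numpy, scipy, OpenCV 4.12 (cv2) and the standard library are available. Lean on these libraries where they do the work, as an engineer would, in place of code of your own. Each camera call takes 0.05 s, during which the arm holds its last target. There are 200 camera calls.

TASK

Close up the wooden marker chest so that it can be carried without the drawer sliding out, using only pushes of the fingertips. First push the marker that sticks out over the front of the open drawer inwards until it drops down and lies flat in the drawer, then push the drawer fully home, flush with the chest, and last swing the small wooden turn button on the chest's front rail down until it hangs straight down across the drawer front. Do not pick the marker up, and leave the other things on the table and on the chest where they are.

Things in the scene. Friction and masses are not known exactly. Their poses are not given: they have to be found in the camera images.
- chest: low wooden chest with one drawer, 250 wide (y) x 212 deep (x) x 68 high, heavy, does not move. Origin: on the table under the middle of its front face (towards the robot); x points from the face into the chest, y left along the face, z up. Front rail above the drawer: heights 48 to 68. Flat top; 2 strips 5 high run across it from 144 mm behind the face, a pencil between them.
- drawer: the chest's drawer; origin on the table level under the middle of its front's outer face, axes as the chest's. Its x in the chest's frame says how far it stands out: 0 = fully home, flush with the chest's front face (a firm stop), starts at -95 to -125 mm. Slides along the chest's x axis, friction about 1.5 N, stays where it is left.
- drawer_front (a point): middle of the outer face of the drawer front (it moves with the drawer; axes as the chest's), 29 mm above the table. The drawer front is a board 227 wide (y), 12 thick, from height 11 to 47; a round brass knob 20 across sticks out 19 mm from its middle, 27 mm above the table.
- drawer_floor (a point): middle of the drawer's inner floor, 17 mm above the table (moves with the drawer; axes as the chest's). Inside, the drawer is 174 deep (x), from the back of the drawer front 87 mm before this point, and 208 wide; partitions 23 high at y = +45 and -45 mm. The outer compartments hold a lying marker and a pencil.
- marker: felt marker, 135 long, 17 thick, about 20 g: one end on the drawer's floor in the middle compartment, the other propped on the top edge of the drawer front and projecting 25 to 42 towards the robot, sloping up about 20 degrees, so the drawer cannot shut. Along the chest's x within about 8 degrees. Origin: half way along, on its side, 8.5 off its centre line; y axis along it.
- marker_a (a point): middle of one end of that marker, at the start the end that projects over the drawer front, its middle 65 to 80 mm above the table
- marker_b (a point): middle of the marker's other end, at the start the end on the drawer's floor
- button (a joint): angle of the wooden turn button in rad: 0 = level, pointing left (+y of the chest), negative = tilted up, pi/2 = hanging straight down across the drawer front (a firm stop); starts -0.5 to 0.08, clear of the drawer. Stays where it is left, friction about 0.02 N m. Lowered too early (over about 0.12) it bars the drawer's way.
- button_pivot (a point): the button's pivot, on the chest's front face, 45 mm left of its middle and 58 mm above the table. The button is a pale wooden bar 13 wide, standing 2 to 13 mm out from the face; it reaches 34 mm from the pivot to its rounded tip.
- ink_jar: ink jar with a dark cap, 55 across, 57 high, to the left of the drawer; origin at the middle of its underside. A bystander.
- eraser: eraser, 23x45x13, to the right of the drawer; origin at the middle of its underside. A bystander.
- sanding_block: wooden sanding block, 40x60x30, to the right of the chest; origin at the middle of its underside. A bystander.
- printing_block: little printing block, 45x70x22, further left; origin at the middle of its underside. A bystander.
- pencil_top: pencil, 171 long, lying between the two strips at the rear of the chest's top; a bystander.
There are look-alikes about, which are no part of the job. What is shaped like the marker but yellow is not meant.

How it is judged:
On the way, in this order (a step that is already met when the one before it is completed fails the run):
1. the marker lies flat inside the drawer while the drawer is still well open (z of each of marker_a, marker_b in the frame of drawer_floor below 0.02 m and x of marker in the frame of drawer_floor between -0.06 and 0.06 m and y of marker in the frame of drawer_floor between -0.104 and 0.104 m and x of drawer in the frame of chest below -0.05 m), for 0.2 s.
2. the drawer is pushed fully home (x of drawer in the frame of chest above -0.003 m), for 0.2 s.
3. the turn button hangs down across the drawer front (value of joint button above 1.4 rad), for 0.2 s.
At the end, for the whole second after the job is handed in: The marker lies flat inside the drawer (both ends no more than 20 mm above its floor, at their middles), the drawer is home within 3 mm, the turn button is within 10 degrees of straight down, and all is at rest (z of each of marker_a, marker_b in the frame of drawer_floor below 0.02 m and x of marker in the frame of drawer_floor between -0.06 and 0.06 m and y of marker in the frame of drawer_floor between -0.104 and 0.104 m and x of drawer in the frame of chest above -0.003 m and value of joint button above 1.4 rad and linear speed of drawer below 0.01 m/s and linear speed of marker below 0.02 m/s); the robot touches nothing.
It fails at once if the marker is picked up (both its ends more than 30 mm above the drawer's floor) (z of each of marker_a, marker_b in the frame of drawer_floor above 0.03 m).
It fails at once if one of the bystanders (ink jar, eraser, sanding block, printing block, pencil on top of the chest) is shifted by more than 30 mm (distance of any of ink_jar, eraser, sanding_block, printing_block, pencil_top from where it was at the start of the episode above 0.03 m).
It also fails if it takes over 48 s, if anything falls off the work surface, if the arm or the gripper's body presses on something with over 40 N, if the wrist force passes 120 N, or if a joint passes its speed limit or range.

## Working session

There is one attempt and no reset: what is moved stays moved. The work goes in short steps, Python scripts to look and compute and a tool call to move; the robot and the scene stay as the last step left them, time stands still between calls to the robot, and variables do not carry over. Pictures are saved under pics/ and viewed, at most 10 in all, crops included, and the job is handed in when it is done.

Besides the shell and the picture viewer there is one more tool, called after "Emit:" as name(argument=value, ...) on one line, values as JSON. drive_tool: Moves the arm, as the interface text tells. Its arguments: {"type":"object","properties":{"moves":{"type":"array","items":{"type":"array"}},"grip_force":{"type":"number"}},"required":["moves"]}

```bash
mkdir -p pics
cat > h.py <<'E'
import numpy as np, cv2
from plant import ctrl
from scipy.spatial.transform import Rotation as Ro
def cam(n,save=None,s=1.4):
    c=ctrl.read_camera(n)
    im=cv2.cvtColor(c["image"],cv2.COLOR_RGB2BGR); c["bgr"]=im
    if save: cv2.imwrite("pics/"+save,cv2.resize(im,None,fx=s,fy=s,interpolation=cv2.INTER_CUBIC))
    return c
def ray(c,u,v):
    R=np.array(c["R"]);t=np.array(c["t"])
    return -R.T@t, R.T@np.array([(u-c["cx"])/c["fx"],(v-c["cy"])/c["fy"],1])
def plane(c,u,v,z):
    o,d=ray(c,u,v); return o+d*(z-o[2])/d[2]
def two(c1,p1,c2,p2):
    o,d=ray(c1,*p1);q,e=ray(c2,*p2)
    s=np.linalg.lstsq(np.c_[d,-e],q-o,rcond=None)[0]
    a=o+d*s[0];b=q+e*s[1]; return (a+b)/2,np.linalg.norm(a-b)
def proj(c,X):
    p=np.array(c["R"])@X+np.array(c["t"]); return c["fx"]*p[0]/p[2]+c["cx"],c["fy"]*p[1]/p[2]+c["cy"]
E
python3 - <<'E'
from h import *
np.set_printoptions(precision=4,suppress=True)
for n in("top","scene"):
    c=cam(n,n+"1.png"); print(n,c["fx"],c["cx"],c["cy"],ray(c,280,210))
s=ctrl.get_state();print(s["time"],s["eef_pos"],s["tcp_rot"],Ro.from_quat(s["tcp_rot"]).as_matrix())
E
```

```text
top 421.55173843656854 279.45124876615057 214.27199777149258 (array([0.4938, 0.0927, 1.2653]), array([ 0.0807, -0.0187, -0.9966]))
scene 412.3765794894499 281.33245973123786 213.8609018656724 (array([ 0.1804, -0.3923,  0.7824]), array([ 0.4073,  0.5335, -0.7413]))
0.1 [0.2704 0.6178 0.2471] [ 0.2049  0.9788 -0.001  -0.0004] [[-0.916   0.4012 -0.0012]
 [ 0.4012  0.916  -0.0019]
 [ 0.0003 -0.0022 -1.    ]]
```

View pics/top1.png

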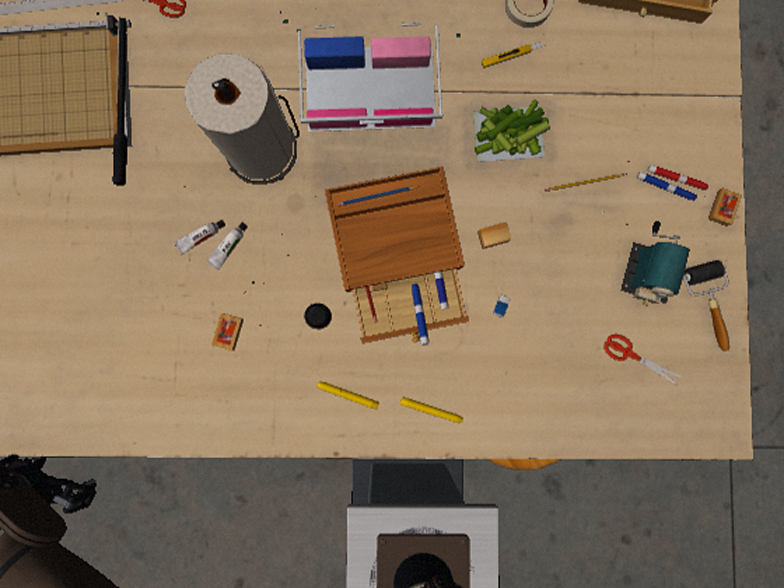

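View pics/scene1.png

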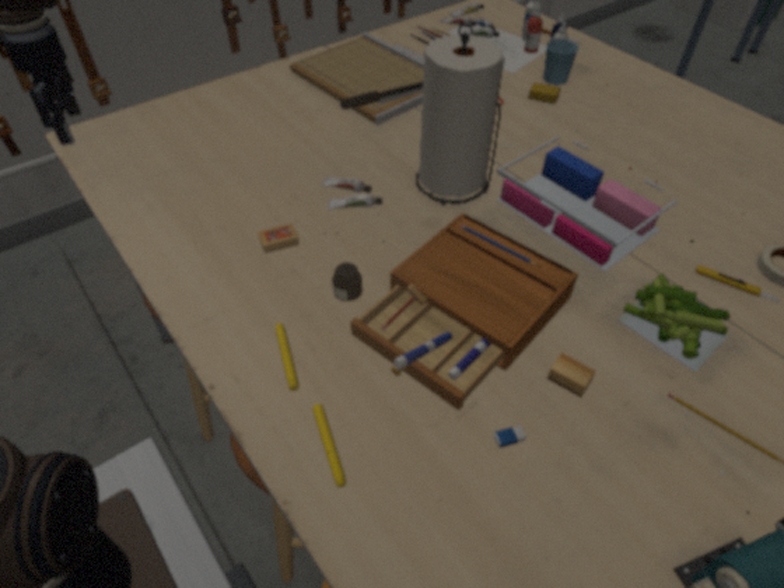

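The top view shows the chest (front edge from about (345,290) to (463,264)) with the drawer open towards the robot. Candidates for the marker:
- Blue, at (420,313): propped over the drawer front. This one fits the description.
- Blue, at (441,290): lies in the right compartment.
- Yellow, at (348,394) and (431,410): on the table, not meant.

I'll confirm with an enlarged crop.

Run:
```python
from h import *
np.set_printoptions(precision=4,suppress=True)
a=cam("top");b=cam("scene")
A=cv2.resize(a["bgr"][110:260,225:345],None,fx=4,fy=4,interpolation=cv2.INTER_CUBIC)[:600,:400+80]
B=cv2.resize(b["bgr"][190:310,240:380],None,fx=2.25,fy=2.25,interpolation=cv2.INTER_CUBIC)
o=np.zeros((600,800,3),np.uint8);o[:A.shape[0],:A.shape[1]]=A;o[:B.shape[0],482:482+B.shape[1]]=B[:,:318]
cv2.imwrite("pics/crop.png",o)
for n,c in(("top",a),("scene",b)):
    h=cv2.cvtColor(c["bgr"],cv2.COLOR_BGR2HSV)
    m=cv2.inRange(h,(105,110,40),(130,255,255))
    k,l,s,ce=cv2.connectedComponentsWithStats(m)
    for i in range(1,k):
        if s[i,4]>25 and 220<ce[i,0]<420 and 180<ce[i,1]<320: print(n,s[i],ce[i])
```

```text
top [311 199   8  17  86] [314.8023 206.8837]
top [294 203   7  15  73] [296.9589 210.    ]
top [353 215  10  11  66] [357.3485 219.7576]
top [297 223   8  18  92] [300.7065 231.2609]
scene [310 239  11   6  34] [315.4118 241.7941]
scene [291 248  12   9  32] [296.6562 251.5   ]
scene [328 250  14  13  72] [334.5417 255.8472]
scene [356 307  13  11  62] [362.1452 311.8548]
```

View pics/crop.png

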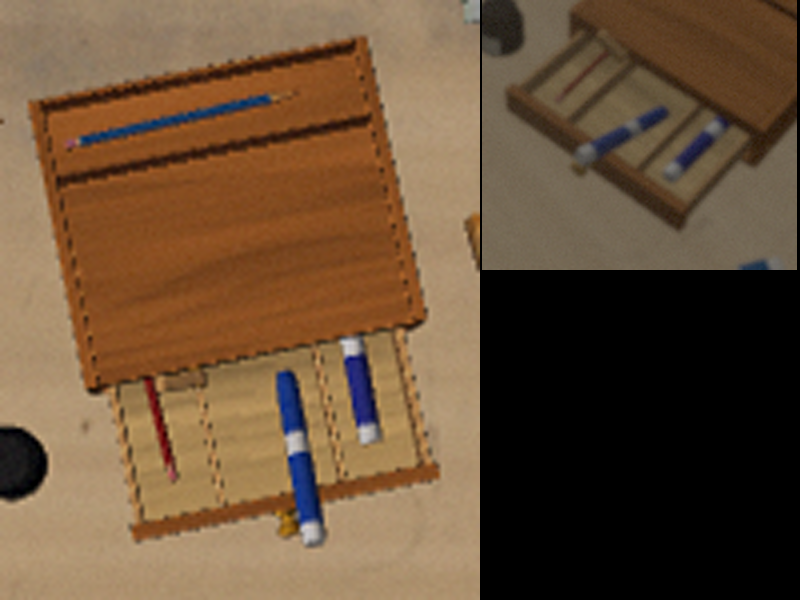

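The crop confirms it: the blue marker from (287,375) to (313,543) lies over the drawer front, just right of the knob (288,522). The other blue marker, at (360,390), lies inside. The button is at (183,380).

Run:
```python
from h import *
np.set_printoptions(precision=4,suppress=True)
a=cam("top");b=cam("scene")
T=lambda x,y:(225+x/4,110+y/4); S=lambda x,y:(240+(x-482)/2.25,190+y/2.25)
P=lambda x,y,z:plane(a,*T(x,y),z)
fl,fr,rl,rr=P(90,390,.068),P(425,320,.068),P(32,102,.068),P(365,38,.068)
print(fl,fr,rl,rr,np.linalg.norm(fl-fr),np.linalg.norm(fl-rl))
y=(fl-fr)+(rl-rr);y/=np.linalg.norm(y);x=np.array([y[1],-y[0],0]);yaw=np.arctan2(x[1],x[0])
C=(fl+fr+rl+rr)/4-x*.106;C[2]=0
print("yaw",yaw,"C",C)
loc=lambda p:np.array([(p-C)@x,(p-C)@y,p[2]])
dl,dr=P(135,540,.047),P(437,476,.047)
print("drawer front",loc(dl),loc(dr))
ma,e1=two(a,T(313,541),b,S(583,157));mb,e2=two(a,T(287,375),b,S(665,110))
print("ma",ma,e1,loc(ma),"mb",mb,e2,loc(mb),np.linalg.norm(ma-mb))
print("ma onplane z.07",loc(P(312,536,.07)),"mb z.025",loc(P(287,375,.025)))
print("button tip",loc(P(160,385,.06)),loc(P(207,372,.06)))
print("jar",loc(P(15,462,.057)))
np.savez("ch.npz",C=C,x=x,y=y,yaw=yaw)
```

```text
[0.597  0.1628 0.068 ] [ 0.6496 -0.0763  0.068 ] [0.8046 0.2072 0.068 ] [ 0.8548 -0.0329  0.068 ] 0.24475731187601815 0.21239896853271859
yaw 0.21130103119067045 C [0.6229 0.043  0.    ]
drawer front [-0.1109  0.113   0.047 ] [-0.1098 -0.1103  0.047 ]
ma [0.4928 0.0024 0.0707] 0.004393804430381056 [-0.1357 -0.0125  0.0707] mb [0.6137 0.0194 0.032 ] 0.002983904431028123 [-0.0139 -0.0211  0.032 ] 0.1280363014576629
ma onplane z.07 [-0.1336 -0.0109  0.07  ] mb z.025 [-0.0143 -0.0205  0.025 ]
button tip [-0.0059  0.073   0.06  ] [-0.0035  0.0381  0.06  ]
jar [-0.0391  0.1857  0.057 ]
```

Emit:
drive_tool(moves=[[[0, 0, -0.156], [0, 0, 0], 0], [[0, 0, -0.156], [0, 0, 0], 0], [[0, 0, -0.156], [0, 0, 0], 0], [[0, 0, -0.156], [0, 0, 0], 0], [[0, 0, 0], [0, 0, 0], 0]], grip_force=60)

```text
time: 0.92
eef_pos: [0.2707, 0.6183, 0.2482]
tcp_rot: [-0.105, 0.995, -0.0, -0.0]
contact_force: [0.3, -0.8, -0.7]
opening: -0.001
finger_force: 0.0
```

```bash
cat >> h.py <<'E'
def rel(*targets):
    "TCP in chest frame; shift to chest-frame targets in tool axes"
    np.set_printoptions(precision=4,suppress=True)
    k=np.load("ch.npz");s=ctrl.get_state();R=Ro.from_quat(s["tcp_rot"]).as_matrix()
    B=np.c_[k["x"],k["y"],[0,0,1]]
    print("t",s["time"],"local",B.T@(s["eef_pos"]-k["C"]),"F",B.T@s["contact_force"],"open",s["opening"])
    D=np.c_[-k["x"],k["y"],[0,0,-1]]; print("turn left",Ro.from_matrix(R.T@D).as_rotvec())
    for T in targets: print(T,"shift",R.T@(k["C"]+B@np.array(T)-s["eef_pos"]))
E
python3 -c "
from h import *
rel((-.18,-.012,.15))"
```

```text
t 0.925 local [-0.2237  0.6363  0.2482] F [ 0.1045 -0.8415 -0.6544] open -0.001130624926318479
turn left [-0.0001 -0.0001 -0.0018]
(-0.18, -0.012, 0.15) shift [-0.0449 -0.6482  0.0983]
```

Emit:
drive_tool(moves=[[[0, 0, 0], [-0.003, -0.043, 0.0065], 0], [[0, 0, 0], [-0.003, -0.043, 0.0065], 0], [[0, 0, 0], [-0.003, -0.043, 0.0065], 0], [[0, 0, 0], [-0.003, -0.043, 0.0065], 0], [[0, 0, 0], [-0.003, -0.043, 0.0065], 0]])

```text
time: 1.55
eef_pos: [0.3308, 0.4099, 0.2158]
tcp_rot: [-0.104, 0.995, 0.0, 0.0]
contact_force: [0.6, -0.3, 0.6]
opening: 0.0
finger_force: 0.0
```

Emit:
drive_tool(moves=[[[0, 0, 0], [-0.003, -0.043, 0.0065], 0], [[0, 0, 0], [-0.003, -0.043, 0.0065], 0], [[0, 0, 0], [-0.003, -0.043, 0.0065], 0], [[0, 0, 0], [-0.003, -0.043, 0.0065], 0], [[0, 0, 0], [-0.003, -0.043, 0.0065], 0]])

```text
time: 2.17
eef_pos: [0.3905, 0.2029, 0.1835]
tcp_rot: [-0.104, 0.995, 0.0, 0.001]
contact_force: [-0.1, -0.2, -0.1]
opening: 0.0
finger_force: 0.0
```

Emit:
drive_tool(moves=[[[0, 0, 0], [-0.003, -0.043, 0.0065], 0], [[0, 0, 0], [-0.003, -0.043, 0.0065], 0], [[0, 0, 0], [-0.003, -0.043, 0.0065], 0], [[0, 0, 0], [-0.003, -0.043, 0.0065], 0], [[0, 0, 0], [-0.003, -0.043, 0.0065], 0]])

```text
time: 2.8
eef_pos: [0.4504, -0.0044, 0.151]
tcp_rot: [-0.104, 0.995, -0.0, 0.001]
contact_force: [0.0, 0.2, -0.0]
opening: -0.002
finger_force: 0.0
```

```bash
python3 -c "
from h import *
c=cam('wrist','w1.png')
rel((-.18,-.012,.07))
k=np.load('ch.npz')
B=np.c_[k['x'],k['y'],[0,0,1]]
for q in [(-.137,-.0125,.071),(-.012,-.021,.026),(-.11,0,.047),(0,.045,.058)]: print(q,1.4*np.array(proj(c,k['C']+B@np.array(q))))
"
```

```text
t 2.85 local [-0.1783 -0.014   0.1506] F [ 0.0586 -1.9124  0.4301] open 0.0020325728948718284
turn left [-0.0036  0.0008 -0.0055]
(-0.18, -0.012, 0.07) shift [0.0018 0.0022 0.0806]
(-0.137, -0.0125, 0.071) [381.2489 390.9182]
(-0.012, -0.021, 0.026) [370.9314 519.0304]
(-0.11, 0, 0.047) [403.1077 411.6347]
(0, 0.045, 0.058) [472.9765 573.0794]
```

View pics/w1.png

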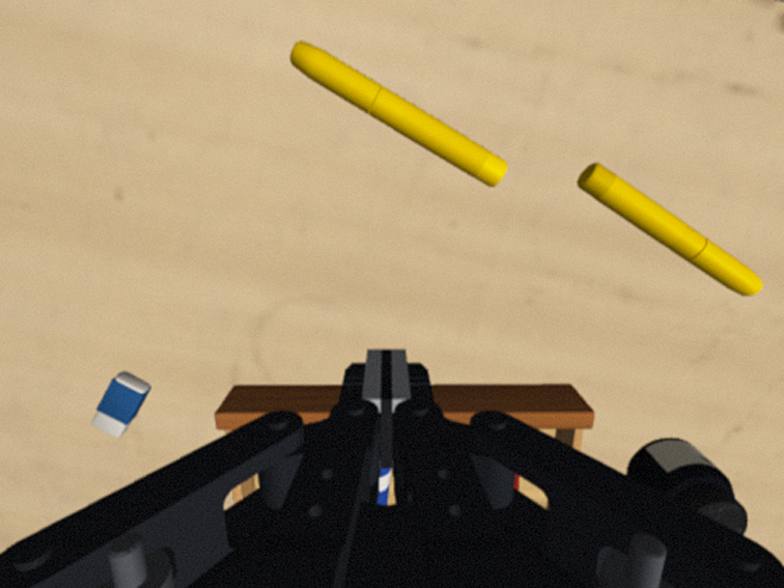

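The wrist view shows the closed fingers at (387,370), in line with the marker. The drawer front runs from x=232 to 575, centred at 403 as predicted. Next I descend and push the marker.

Emit:
drive_tool(moves=[[[0, 0, 0], [0.002, 0.002, 0.03], 0], [[0, 0, 0], [0, 0, 0.03], 0], [[0, 0, 0], [0, 0, 0.021], 0], [[0, 0, 0], [0, 0, 0], 0], [[0, 0, 0], [-0.01, 0, 0], 0]])

```text
time: 3.48
eef_pos: [0.458, 0.0008, 0.0706]
tcp_rot: [-0.105, 0.994, -0.0, 0.001]
contact_force: [0.6, 0.5, 0.5]
opening: -0.0
finger_force: 0.0
```

Emit:
drive_tool(moves=[[[0, 0, 0], [-0.008, 0, 0], 0], [[0, 0, 0], [-0.008, 0, 0], 0], [[0, 0, 0], [-0.008, 0, 0], 0], [[0, 0, 0], [-0.008, -0.001, 0], 0], [[0, 0, 0], [0, 0, 0], 0]])

```text
time: 4.1
eef_pos: [0.4895, 0.0064, 0.0699]
tcp_rot: [-0.105, 0.994, -0.0, 0.0]
contact_force: [-0.7, -0.3, 0.3]
opening: 0.0
finger_force: 0.0
```

```bash
cat > look.py <<'E'
from h import *
import sys
a=cam("top");b=cam("scene")
A=cv2.resize(a["bgr"][160:250,245:345],None,fx=4,fy=4,interpolation=cv2.INTER_CUBIC)
B=cv2.resize(b["bgr"][190:310,240:380],None,fx=2.8,fy=2.8,interpolation=cv2.INTER_CUBIC)
o=np.zeros((360,792,3),np.uint8);o[:,:400]=A;o[:336,400:792]=B
cv2.imwrite("pics/"+sys.argv[1],o); rel()
E
python3 look.py l1.png
```

```text
t 4.2 local [-0.1388 -0.0076  0.0697] F [-0.0794 -0.3622 -0.1023] open 0.0017601697767121835
turn left [ 0.0002 -0.0005 -0.0001]
```

View pics/l1.png

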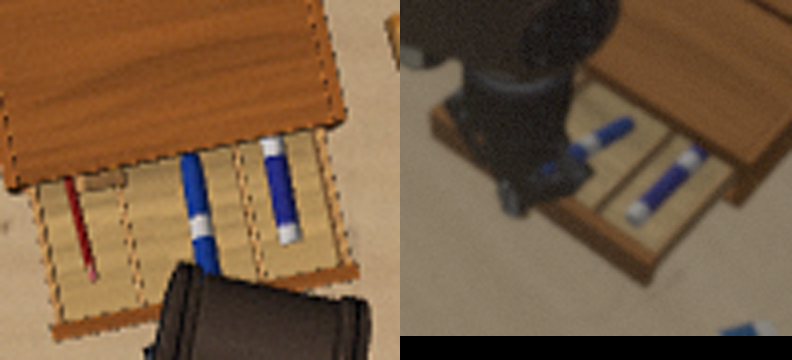

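The picture shows the marker moved in by about 12 mm (far end at (190,153)). The drawer has stayed put, so I go on.

Emit:
drive_tool(moves=[[[0, 0, 0], [-0.008, -0.001, 0], 0], [[0, 0, 0], [-0.008, -0.001, 0], 0], [[0, 0, 0], [-0.008, -0.001, 0], 0], [[0, 0, 0], [-0.008, 0, 0], 0], [[0, 0, 0], [-0.008, 0, 0], 0]])

```text
time: 4.82
eef_pos: [0.5292, 0.012, 0.0698]
tcp_rot: [-0.105, 0.994, -0.0, 0.0]
contact_force: [-0.1, -0.5, -0.2]
opening: -0.001
finger_force: 0.0
```

```bash
python3 look.py l2.png
```

```text
t 4.925 local [-0.0977 -0.0108  0.07  ] F [-0.438  -0.3822  0.2847] open -0.0017228381921449128
turn left [-0.0003  0.0008  0.0002]
```

View pics/l2.png

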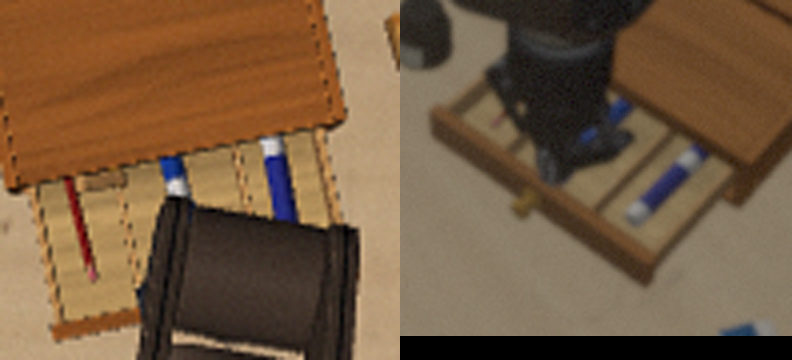

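The marker has moved on with the finger (ring at (177,188)), but its near end is hidden. I'll back off and look.

Emit:
drive_tool(moves=[[[0, 0, 0], [0.004, 0, -0.01], 0], [[0, 0, 0], [0.03, 0, -0.03], 0], [[0, 0, 0], [0.03, 0.02, -0.04], 0], [[0, 0, 0], [0.01, 0.05, -0.02], 0], [[0, 0, 0], [0, 0.05, 0], 0]])

```text
time: 5.55
eef_pos: [0.4312, 0.1143, 0.1728]
tcp_rot: [-0.104, 0.995, -0.0, 0.003]
contact_force: [1.1, 0.4, -0.9]
opening: -0.002
finger_force: 0.0
```

Emit:
drive_tool(moves=[[[0, 0, 0], [0, 0.05, 0], 0], [[0, 0, 0], [0, 0.05, 0], 0], [[0, 0, 0], [0, 0, 0], 0]])

```text
time: 5.92
eef_pos: [0.4088, 0.2138, 0.1704]
tcp_rot: [-0.108, 0.994, 0.0, 0.0]
contact_force: [0.5, -0.1, 0.2]
opening: 0.004
finger_force: 0.0
```

```bash
python3 look.py l3.png
```

```text
t 6.025 local [-0.1731  0.2096  0.1702] F [ 0.7555 -0.1504 -1.2514] open 0.0005586324586884699
turn left [-0.0004  0.0003  0.0014]
```

View pics/l3.png

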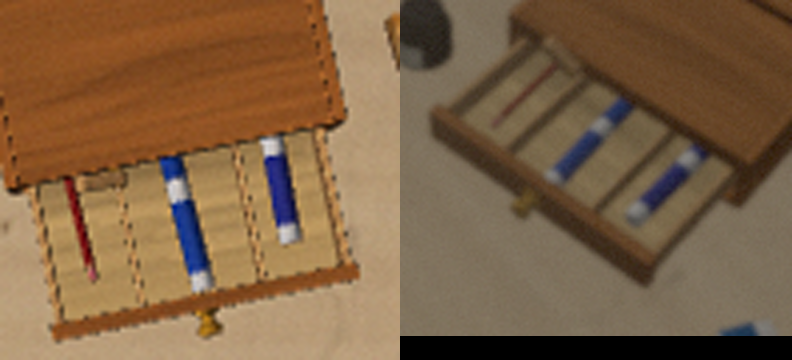

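The marker now lies flat in the middle compartment: near end at (202,288) behind the drawer front, and parallel to the floor in both views. I'll check the height of its near end by triangulation, and move over to push the drawer beside the knob.

```bash
python3 -c "
from h import *
k=np.load('ch.npz');B=np.c_[k['x'],k['y'],[0,0,1]]
a=cam('top');b=cam('scene')
p,e=two(a,(295.5,231.2),b,(294.6,252.9));print(B.T@(p-k['C']),e)"
```

```text
[-0.09102716 -0.00188259  0.03954467] 0.0066928117155011565
```

Emit:
drive_tool(moves=[[[0, 0, 0], [0, -0.048, 0], 0], [[0, 0, 0], [0, -0.048, 0], 0], [[0, 0, 0], [0, -0.048, 0], 0], [[0, 0, 0], [0, -0.048, 0], 0], [[0, 0, 0], [0, -0.048, 0], 0]])

```text
time: 6.75
eef_pos: [0.4603, -0.0262, 0.1701]
tcp_rot: [-0.104, 0.995, -0.0, 0.0]
contact_force: [0.3, -0.4, 0.0]
opening: 0.002
finger_force: 0.0
```

Emit:
drive_tool(moves=[[[0, 0, 0], [0, 0, 0.045], 0], [[0, 0, 0], [0, 0, 0.045], 0], [[0, 0, 0], [0, 0, 0.035], 0], [[0, 0, 0], [0, 0, 0], 0], [[0, 0, 0], [-0.02, 0, 0], 0]])

```text
time: 7.38
eef_pos: [0.4797, -0.02, 0.0455]
tcp_rot: [-0.104, 0.995, 0.0, -0.0]
contact_force: [0.8, -0.3, 0.0]
opening: 0.002
finger_force: 0.0
```

```bash
python3 -c "
from h import *
rel((-.011,-.03,.045))"
```

```text
t 7.375 local [-0.1531 -0.0315  0.0455] F [ 0.7504 -0.4479  0.0455] open 0.0020423797678244143
turn left [ 0.0001 -0.0005 -0.0023]
(-0.011, -0.03, 0.045) shift [-0.1421  0.0018  0.0005]
```

```bash
python3 -c "
from h import *
k=np.load('ch.npz');B=np.c_[k['x'],k['y'],[0,0,1]]
a=cam('top');b=cam('scene');im=cv2.imread('pics/l3.png')
h=cv2.cvtColor(im,cv2.COLOR_BGR2HSV)
P=[]
for lo,hi,sl in(((90,0,110),(150,90,255),0),((90,0,60),(140,110,255),1)):
    m=cv2.inRange(h,lo,hi)
    n,l,s,ce=cv2.connectedComponentsWithStats(m)
    for i in range(1,n):
        if 60<s[i,4]<2000 and (ce[i,0]<400)==(sl==0): print(sl,s[i],ce[i])
for z in(.0255,.04,.055):
  X=k['C']+B@np.array([-.085,-.006,z]);u=proj(a,X);v=proj(b,X)
  print(z,(u[0]-245)*4,(u[1]-160)*4,400+(v[0]-240)*2.8,(v[1]-190)*2.8)
"
```

```text
0 [264 140  18  20  62] [274.37096774 152.01612903]
0 [277 222  18   7  61] [285.49180328 225.13114754]
1 [603  98  25  29 184] [612.31521739 112.73369565]
1 [553 128  50  52 557] [577.52244165 153.72172352]
1 [690 145  14  16 122] [696.59016393 152.71311475]
1 [639 162  51  50 366] [662.18852459 183.71311475]
1 [719 323  41  13 193] [740.5492228  329.09326425]
0.0255 207.44660969752022 272.58496435586824 556.8904683490674 184.8011667474148
0.04 208.62906898862525 271.83597549241415 557.5105138440867 174.07723469339192
0.055 209.88200495747787 271.042345559992 558.1675427412101 162.71366007366103
```

```bash
python3 -c "
from h import *
np.set_printoptions(precision=4,suppress=True)
k=np.load('ch.npz');B=np.c_[k['x'],k['y'],[0,0,1]]
a=cam('top');b=cam('scene')
for n,p,q in(('cap',(202,281),(555,175)),('ring',(177,190),(601,126)),('othercap',(288,233),(638,213)),('knob',(208,323),(524,204)),('corner R',(357,270),(650,276)),('corner L',(52,333),(432,113))):
  X,e=two(a,(245+p[0]/4,160+p[1]/4),b,(240+(q[0]-400)/2.8,190+q[1]/2.8));print(n,B.T@(X-k['C']),e)
"
```

```text
cap [-0.0885 -0.0023  0.0388] 0.006200741636503708
ring [-0.0201  0.0025  0.0328] 0.003734150309526434
othercap [-0.0673 -0.0713  0.0287] 0.003734020131354845
knob [-0.1204  0.0005  0.0308] 0.002748160850901937
corner R [-0.1056 -0.1138  0.0283] 0.0005849836832174373
corner L [-0.1049  0.1137  0.0388] 0.001783202331389523
```

Triangulation of the near end is uncertain to about 1 cm. A fingertip press from above, stopping at 37 mm (just above the top of a flat marker), settles it.

Emit:
drive_tool(moves=[[[0, 0, 0], [0.008, 0, 0], 0], [[0, 0, 0], [0, 0, -0.03], 0], [[0, 0, 0], [0, 0, -0.03], 0], [[0, 0, 0], [-0.04, 0.014, 0], 0], [[0, 0, 0], [-0.041, 0.014, 0], 0]])

```text
time: 8.2
eef_pos: [0.5456, 0.0237, 0.106]
tcp_rot: [-0.105, 0.994, -0.0, 0.001]
contact_force: [-0.3, -0.1, -0.5]
opening: 0.005
finger_force: 0.0
```

```bash
python3 -c "
from h import *
rel((-.08,-.003,.054))"
```

```text
t 8.2 local [-0.0796 -0.0026  0.106 ] F [-0.3652 -0.0346 -0.5416] open 0.004682513606454959
turn left [-0.0007  0.0011 -0.0011]
(-0.08, -0.003, 0.054) shift [ 0.0005 -0.0003  0.052 ]
```

Emit:
drive_tool(moves=[[[0, 0, 0], [0, 0, 0.02], 0], [[0, 0, 0], [0, 0, 0.012], 0], [[0, 0, 0], [0, 0, 0.008], 0], [[0, 0, 0], [0, 0, 0.006], 0], [[0, 0, 0], [0, 0, 0], 0]])

```text
time: 8.82
eef_pos: [0.5451, 0.0235, 0.0586]
tcp_rot: [-0.105, 0.994, 0.0, -0.0]
contact_force: [-0.5, -0.5, -0.4]
opening: 0.001
finger_force: 0.0
```

Emit:
drive_tool(moves=[[[0, 0, 0], [0, 0, 0.003], 0], [[0, 0, 0], [0, 0, 0.002], 0], [[0, 0, 0], [0, 0, 0], 0]])

```text
time: 9.2
eef_pos: [0.5455, 0.0237, 0.0538]
tcp_rot: [-0.105, 0.994, 0.0, -0.0]
contact_force: [0.3, 0.1, -0.3]
opening: -0.002
finger_force: 0.0
```

There was no contact down to 37 mm, so the marker lies flat. On to the drawer.

Emit:
drive_tool(moves=[[[0, 0, 0], [0, 0, -0.025], 0], [[0, 0, 0], [0, 0, -0.027], 0], [[0, 0, 0], [0.04, -0.014, 0], 0], [[0, 0, 0], [0.041, -0.014, 0], 0], [[0, 0, 0], [0, 0, 0], 0]])

```text
time: 9.82
eef_pos: [0.4699, -0.0211, 0.1052]
tcp_rot: [-0.104, 0.995, 0.0, -0.001]
contact_force: [-0.3, 0.0, 0.2]
opening: -0.005
finger_force: 0.0
```

Emit:
drive_tool(moves=[[[0, 0, 0], [0, 0, 0.03], 0], [[0, 0, 0], [0, 0, 0.03], 0], [[0, 0, 0], [0, 0, 0], 0], [[0, 0, 0], [-0.018, 0, 0], 0], [[0, 0, 0], [-0.014, 0, 0], 0]])

```text
time: 10.45
eef_pos: [0.5056, -0.0139, 0.0474]
tcp_rot: [-0.106, 0.994, -0.0, 0.001]
contact_force: [0.7, -1.1, 0.1]
opening: 0.0
finger_force: 0.0
```

Emit:
drive_tool(moves=[[[0, 0, 0], [-0.014, 0, 0], 0], [[0, 0, 0], [-0.014, 0, 0], 0], [[0, 0, 0], [-0.014, 0, 0], 0], [[0, 0, 0], [-0.014, 0, 0], 0], [[0, 0, 0], [-0.014, 0, 0], 0]])

```text
time: 11.08
eef_pos: [0.5727, 0.001, 0.0457]
tcp_rot: [-0.105, 0.994, 0.0, -0.0]
contact_force: [-2.1, -0.5, 1.2]
opening: 0.001
finger_force: 1.0
```

```bash
python3 -c "
from h import *
rel((-.011,-.03,.045))"
```

```text
t 11.075 local [-0.0579 -0.0306  0.0457] F [-2.1206 -0.0997  1.2221] open 0.0012754000726893392
turn left [ 0.0002 -0.0004 -0.0001]
(-0.011, -0.03, 0.045) shift [-0.0469  0.0006  0.0007]
```

Emit:
drive_tool(moves=[[[0, 0, 0], [-0.012, 0, 0], 0], [[0, 0, 0], [-0.012, 0, 0], 0], [[0, 0, 0], [-0.012, 0, 0], 0], [[0, 0, 0], [-0.006, 0, 0], 0], [[0, 0, 0], [0, 0, 0], 0]])

```text
time: 11.7
eef_pos: [0.6138, 0.0095, 0.0459]
tcp_rot: [-0.105, 0.994, -0.0, 0.001]
contact_force: [-0.2, 0.5, -0.3]
opening: 0.001
finger_force: 0.0
```

Emit:
drive_tool(moves=[[[0, 0, 0], [-0.003, 0, 0], 0], [[0, 0, 0], [-0.002, 0, 0], 0], [[0, 0, 0], [0, 0, 0], 0]])

```text
time: 12.08
eef_pos: [0.6178, 0.0105, 0.0458]
tcp_rot: [-0.105, 0.994, -0.0, 0.0]
contact_force: [-0.5, -0.0, -0.2]
opening: 0.002
finger_force: 0.4
```

Emit:
drive_tool(moves=[[[0, 0, 0], [-0.002, 0, 0], 0], [[0, 0, 0], [0, 0, 0], 0]])

```text
time: 12.32
eef_pos: [0.6199, 0.011, 0.0458]
tcp_rot: [-0.105, 0.994, -0.0, 0.0]
contact_force: [-1.4, 0.1, 0.4]
opening: 0.003
finger_force: 0.5
```

```bash
python3 -c "
from h import *
rel((-.011,-.03,.045))"
```

```text
t 12.325 local [-0.0096 -0.0307  0.0458] F [-1.3661  0.3978  0.422 ] open 0.0026932211150533037
turn left [-0.      0.0001 -0.0001]
(-0.011, -0.03, 0.045) shift [0.0014 0.0007 0.0008]
```

Emit:
drive_tool(moves=[[[0, 0, 0], [-0.002, 0, 0], 0], [[0, 0, 0], [0, 0, 0], 0]])

```text
time: 12.58
eef_pos: [0.6216, 0.0114, 0.0457]
tcp_rot: [-0.105, 0.994, 0.0, -0.0]
contact_force: [-2.9, -0.1, -0.4]
opening: 0.002
finger_force: 0.0
```

Emit:
drive_tool(moves=[[[0, 0, 0], [-0.002, 0, 0], 0], [[0, 0, 0], [0, 0, 0], 0]])

```text
time: 12.82
eef_pos: [0.6215, 0.0116, 0.0452]
tcp_rot: [-0.106, 0.994, 0.0, -0.003]
contact_force: [-7.6, -2.5, 3.6]
opening: -0.003
finger_force: 0.0
```

The drawer is at its stop: position is held at 0.6215 while the force rises to 8 N. I back off and move over the button.

Emit:
drive_tool(moves=[[[0, 0, 0], [0.03, 0, 0], 0], [[0, 0, 0], [0.01, 0, -0.04], 0], [[0, 0, 0], [0, 0.034, -0.04], 0], [[0, 0, 0], [0, 0.034, 0], 0], [[0, 0, 0], [0, 0.034, 0], 0]])

```text
time: 13.45
eef_pos: [0.5644, 0.1042, 0.1275]
tcp_rot: [-0.105, 0.994, 0.0, 0.002]
contact_force: [-0.9, 0.4, -0.1]
opening: -0.002
finger_force: 0.0
```

Run:
```python
from h import *
rel((-.012,.0715,.12),(-.012,.0715,.047))
k=np.load('ch.npz');B=np.c_[k['x'],k['y'],[0,0,1]]
a=cam("top");b=cam("scene")
A=cv2.resize(a["bgr"][150:250,235:335],None,fx=4,fy=4,interpolation=cv2.INTER_CUBIC)
Bm=cv2.resize(b["bgr"][180:280,260:360],None,fx=4,fy=4,interpolation=cv2.INTER_CUBIC)
cv2.imwrite("pics/l4.png",np.hstack([A,Bm]))
for c,n,o in((a,"t",(235,150)),(b,"s",(260,180))):
  for q in[(.003,.045,.058),(-.01,.079,.058),(.003,-.125,.068),(.003,.125,.068)]:
    u=proj(c,k['C']+B@np.array(q));print(n,q,(u[0]-o[0])*4,(u[1]-o[1])*4)
```

```text
t 13.45 local [-0.0443  0.0722  0.1275] F [-0.7937  0.5791 -0.1335] open -0.0015835964930899422
turn left [-0.0004  0.0048 -0.0007]
(-0.012, 0.0715, 0.12) shift [-0.0323 -0.0006  0.0077]
(-0.012, 0.0715, 0.047) shift [-0.0319 -0.0006  0.0807]
t (0.003, 0.045, 0.058) 155.75283445355012 205.33201378141484
t (-0.01, 0.079, 0.058) 113.00949012491583 232.41857567745728
t (0.003, -0.125, 0.068) 388.2404560321313 156.65988590302584
t (0.003, 0.125, 0.068) 45.7243272143636 226.30200354995475
s (0.003, 0.045, 0.058) 173.8485959859902 133.179277256325
s (-0.01, 0.079, 0.058) 115.40855694043444 117.38548457250135
s (0.003, -0.125, 0.068) 420.6691962079515 275.4231247646363
s (0.003, 0.125, 0.068) 71.34327695224601 57.26487957546692
```

View pics/l4.png

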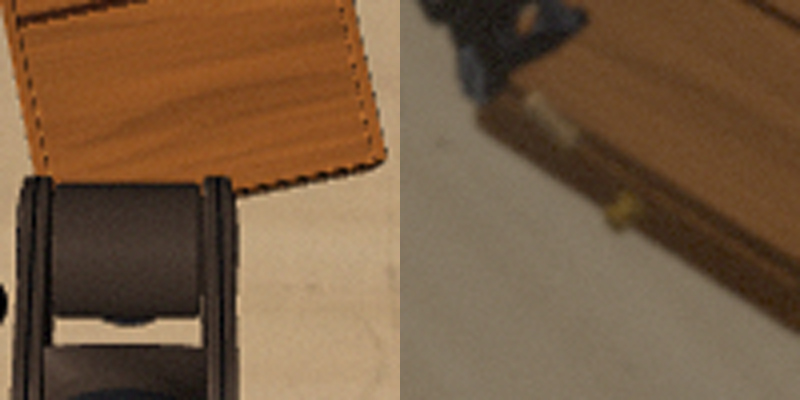

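The drawer is shut. The button lies from its pivot at (573,134) up to its tip at (530,97) in the scene half, so it tilts up, and its pivot is where predicted. I lower the fingertip onto it, close in front of the face.

Emit:
drive_tool(moves=[[[0, 0, 0], [-0.016, 0, 0], 0], [[0, 0, 0], [-0.016, 0, 0.008], 0], [[0, 0, 0], [0, 0, 0.012], 0], [[0, 0, 0], [0, 0, 0.008], 0], [[0, 0, 0], [0, 0, 0.008], 0]])

```text
time: 14.18
eef_pos: [0.5939, 0.1098, 0.089]
tcp_rot: [-0.105, 0.994, 0.0, -0.0]
contact_force: [-0.9, 1.8, 1.4]
opening: 0.002
finger_force: 0.8
```

Emit:
drive_tool(moves=[[[0, 0, 0], [0, 0, 0.008], 0], [[0, 0, 0], [0, 0, 0.008], 0], [[0, 0, 0], [0, 0, 0.006], 0], [[0, 0, 0], [0, 0, 0.006], 0], [[0, 0, 0], [0, 0, 0], 0]])

```text
time: 14.8
eef_pos: [0.5941, 0.1097, 0.061]
tcp_rot: [-0.105, 0.994, -0.0, -0.001]
contact_force: [0.4, 0.5, -0.9]
opening: -0.002
finger_force: 0.0
```

Emit:
drive_tool(moves=[[[0, 0, 0], [0, 0, 0.006], 0], [[0, 0, 0], [0, 0, 0.006], 0], [[0, 0, 0], [0, 0, 0.005], 0], [[0, 0, 0], [0, 0, 0], 0]])

```text
time: 15.3
eef_pos: [0.5939, 0.1099, 0.0439]
tcp_rot: [-0.105, 0.994, 0.0, -0.001]
contact_force: [-0.7, 0.9, 0.4]
opening: -0.001
finger_force: 0.1
```

```bash
python3 -c "
from h import *
rel((-.012,.066,.047))"
```

```text
t 15.3 local [-0.0143  0.0715  0.0439] F [-0.4815  1.027   0.427 ] open -0.0011861463009239107
turn left [ 0.0003 -0.0016 -0.0001]
(-0.012, 0.066, 0.047) shift [-0.0023 -0.0055 -0.0031]
```

Now I sweep sideways (towards -y) to the firm stop.

Emit:
drive_tool(moves=[[[0, 0, 0], [0, -0.003, 0], 0], [[0, 0, 0], [0, -0.003, 0], 0], [[0, 0, 0], [0, 0, 0], 0]])

```text
time: 15.68
eef_pos: [0.5954, 0.1043, 0.0444]
tcp_rot: [-0.105, 0.994, 0.0, -0.0]
contact_force: [-1.1, 4.8, -1.3]
opening: 0.001
finger_force: 1.8
```

Emit:
drive_tool(moves=[[[0, 0, 0], [0, -0.002, 0], 0], [[0, 0, 0], [0, 0, 0], 0]])

```text
time: 15.92
eef_pos: [0.5954, 0.1041, 0.0444]
tcp_rot: [-0.105, 0.994, 0.002, -0.001]
contact_force: [-0.8, 9.1, -1.0]
opening: 0.001
finger_force: 4.5
```

Emit:
drive_tool(moves=[[[0, 0, 0], [0, -0.002, 0], 0], [[0, 0, 0], [0, 0, 0], 0]])

```text
time: 16.18
eef_pos: [0.5954, 0.1039, 0.0444]
tcp_rot: [-0.105, 0.994, 0.003, -0.001]
contact_force: [-0.7, 14.2, -0.6]
opening: -0.003
finger_force: 7.3
```

The button is at its stop: TCP local y is 0.066 as predicted, and the force climbs. I back off to the left, then out and up, and check.

Emit:
drive_tool(moves=[[[0, 0, 0], [0, 0.009, 0], 0], [[0, 0, 0], [0.02, 0.002, 0], 0], [[0, 0, 0], [0.04, 0, -0.02], 0], [[0, 0, 0], [0.04, 0, -0.05], 0], [[0, 0, 0], [0.02, 0.03, -0.05], 0]])

```text
time: 16.8
eef_pos: [0.4703, 0.1136, 0.1646]
tcp_rot: [-0.104, 0.995, -0.001, -0.0]
contact_force: [1.8, 0.9, 0.4]
opening: 0.005
finger_force: 0.0
```

Emit:
drive_tool(moves=[[[0, 0, 0], [0, 0.055, -0.02], 0], [[0, 0, 0], [0, 0.055, -0.02], 0], [[0, 0, 0], [0, 0.055, 0], 0], [[0, 0, 0], [0, 0.055, 0], 0], [[0, 0, 0], [0, 0, 0], 0]])

```text
time: 17.42
eef_pos: [0.4251, 0.3327, 0.2044]
tcp_rot: [-0.108, 0.994, -0.0, 0.001]
contact_force: [-0.4, 0.4, 0.2]
opening: -0.003
finger_force: 0.0
```

Run:
```python
from h import *
rel()
a=cam("top");b=cam("scene")
A=cv2.resize(a["bgr"][150:250,235:335],None,fx=4,fy=4,interpolation=cv2.INTER_CUBIC)
Bm=cv2.resize(b["bgr"][180:280,260:360],None,fx=4,fy=4,interpolation=cv2.INTER_CUBIC)
cv2.imwrite("pics/l5.png",np.hstack([A,Bm]))
```

```text
t 17.425 local [-0.1326  0.3248  0.2044] F [-0.3506  0.5083  0.2347] open -0.003185513163745124
turn left [-0.0006  0.0022  0.0048]
```

View pics/l5.png

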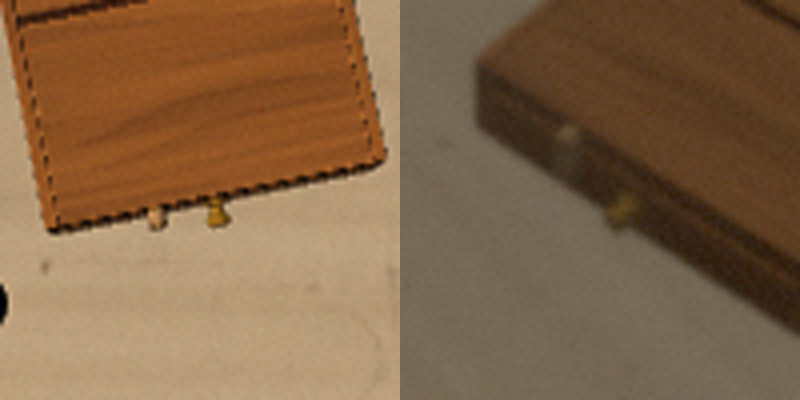

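The drawer is flush. The button hangs straight down at (568,150) in the scene half, and shows as a short stub at (157,218) in the top half. I'm handing in.

```bash
python3 -c "
from plant import ctrl
print(ctrl.sign_off())"
```

```text
the job is handed in; nothing more can be done
None
```

I handed the job in at about 17.5 s of the 48 s: the marker lies flat in the drawer, the drawer is pushed home to its stop and the turn button hangs straight down. The hand-in gave no verdict.

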